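# Heft two closed sample pots and hold out the full one

## Robot

A 6-joint arm with a two-finger parallel gripper is mounted at the origin on the work surface. World frame = base frame: x ahead of the robot, y to its left, z up, the work surface at z = 0. Lengths are in m, angles in degrees, forces in N, time in s.
With the tool pointing down it reaches from about 0.35 to 0.875 m from the base axis. Payload 4.2 kg.
Tool frame: the origin (TCP) lies midway between the tips of the shut fingers; the grasp point (between the pads) lies 19 mm behind it (grip_depth is the distance from the TCP to the grasp point, in m); z points along the fingers, y is the line along which they close (so a half turn about z gives the same grasp; the last joint's range is limited). The gripper opens to 85 mm and grips with 20 to 120 N. Pads are 22 mm wide; open, the fingers measure 114 mm over their backs; the gripper's body (76 mm by 85 mm) begins 54 mm behind the grasp point. The pads swing forward as they close: fully open they stand 13 mm farther back than shut.
Start: joints at [-53.996, 22.042, 0.453, 0, -68.411, -14.817], TCP at [0.226, -0.583, 0.231] pointing down, gripper open.
Joint ranges: [-179.83, 179.83], [-69.29, 118.12], [-61.27, 80.66], [-181.25, 117.63], [-171.15, -9.14], [-177.46, 177.46]. Speed limits (degrees/s): [159.86, 159.86, 180, 180, 180, 180].

## Interface

Orientations are given as a 3x3 rotation matrix whose columns are the frame's x, y, z axes.
In Python, from cell import state, read_camera, get_calibration, job_done, grip_depth gives the robot as it stands.
- The arm moves only by the tool step_arm, never from a script. Its argument "plan" is a list that holds one entry, the list of rows, each a list of 6 numbers: the shift along the tool's x, y, z in m, then the turn, a rotation vector about the tool's x, y, z in rad. In form: [[[dx, dy, dz, rx, ry, rz], ...]]. A call has 1 to 10 rows; each row shifts and turns the commanded pose from where the row before left it, along the tool's axes as they then stand; what a row does not reach is not made up. A row lasts 1/12 s, in which the tool goes at most 41.7 mm and 7.16 degrees, less where a joint would pass 70% of its speed; a pose out of reach is approached as far as the arm can. A call is refused whole if a number of a shift passes 0.0417 or a number of a turn 0.125, either way. A call with a gripper value outside its range is refused whole. "claw" is the finger opening in m, from 0 to 0.0854, set as the call begins (left out, the last holds). The fingers move at their own pace and stop on an object; the grip force is fixed at half the most. Time passes only in rows, so rows that do not move let the fingers close. It gives the time, the measured TCP pose, the force, the opening and the grip force at its end, in the units of the state.
- state(): the state, without advancing time (a new reading comes with each control period).
- read_camera(name): name is "side" or "top" or "wrist"; returns (picture, depth): 400x640x3 uint8, red, green, blue; 400x640 float32, m along the optical axis (not along the pixel's ray), 0 where there is no reading.
- get_calibration(name): a dict with "vfov" (degrees; the focal length in pixels is half the picture's height over the tangent of half this angle, whatever the lens; pixels are square), "cx", "cy" (the principal point, pixels), "dist" ([k1, k2, p1, p2, k3] as OpenCV has them; the pictures are not rectified), "extrinsics" (4x4, takes a point from world to camera coordinates). Camera axes: x right, y down, z forward; pixel columns grow to the right and rows downward; lengths in m; the calibration is good to about 2 mm. A picture is of the moment at which its call begins: read the wrist's pose just before it. get_calibration takes no time and is no camera call; for the wrist camera it gives the pose at the moment of the call.
- job_done(): hands the job in; it is judged then, once.
The state is a dict: "time_s": time; "joint_pos": joint angles; "joint_velocities": joint speeds; "effort": joint torques, N m; "position": TCP position; "orientation": TCP orientation; "ft_force": force on the tool from outside, world axes, zero at the start; "wrist_torque": the same for the moment, N m; "gripper_width": opening from 0.0 (shut) to 1.0 (fully open); "grasp_force": force on a finger pad.
Only numpy, scipy, OpenCV 4.12 (cv2) and the standard library are available. Lean on these libraries where they do the work, as an engineer would, in place of code of your own. Each camera call takes 0.05 s, during which the arm holds its last target. There are 200 camera calls.

## Task

One of these two closed sample pots still has its stone in it and the other is empty; they look just the same, so lift them in turn and feel which is heavier, without tipping or dropping either. Stand the empty (lighter) pot upright in the round steel wash-up dish and let go of it, then pick up the full one and finish holding it, upright and still, over the middle of the white sorting tray with its underside about a hand's breadth (roughly 100 mm) above the bench, so that I can unscrew its lid there: do not put it down. Leave the specimen box, forceps and bottle where they lie.

Things in the scene. Friction and masses are not known exactly. Their poses are not given: they have to be found in the camera images.
- pot_a: one of two outwardly identical closed sample pots standing on the bench: white opaque plastic cylinder, 50 mm across, 64 mm tall, the top 14 mm a ribbed screw lid as wide as the pot (it stays on). Origin at the centre of its underside, z up. Either may be the full one: empty 55 to 100 g in all, full 180 to 310 g, the content loose inside. Grip its sides from above, 20 to 40 N
- pot_b: the other pot; same description as pot_a. The two stand at least 105 mm apart
- wash_dish: fixed round shallow stainless-steel dish, 160 mm across at the rim, 142 mm across its flat inner floor, rim 14 mm high, floor 3 mm thick (inner floor 3 mm above the bench). Origin at the centre of its underside, on the bench
- sorting_tray: fixed white plastic rectangular sorting tray with a faint grid on its floor: 216 mm along its x, 162 mm along its y, rim 23 mm high. Origin at the centre of its underside, on the bench. The tray and the dish may stand either way round, left and right
- specimen_box: bystander: whitish translucent square plastic box with a few small dark slivers (insects) in it, 84 x 84 x 22 mm, origin at the centre of its underside
- forceps: bystander: steel forceps lying flat, 125 mm long along its x, 20 mm wide, 8 mm high, origin at the middle underneath
- dropper_bottle: bystander: small amber bottle with a black cap, 36 mm across, 61 mm tall, origin at the centre of its underside
There are look-alikes about, which are no part of the job. What is shaped like the pot_b but blue is not meant.

How it is judged:
By the outcome, as a careful person would: the job done as asked, in the order asked, and still so for the second after the job is handed in, while the arm keeps its last pose, push and grip.
It also fails if it takes over 72 s, if anything falls off the work surface, if the arm or the gripper's body presses on something with over 40 N, if the wrist force passes 120 N, or if a joint passes its speed limit or range.

## Working session

There is one attempt and no reset: what is moved stays moved. The work goes in short steps, Python scripts to look and compute and a tool call to move; the robot and the scene stay as the last step left them, time stands still between calls to the robot, and variables do not carry over. Pictures are saved under pics/ and viewed, at most 10 in all, crops included, and the job is handed in when it is done.

Besides the shell and the picture viewer there is one more tool, called after ">>>" as name(argument=value, ...) on one line, values as JSON. step_arm: Moves the arm, as the interface text tells. Its arguments: {"type":"object","properties":{"plan":{"type":"array","items":{"type":"array","items":{"type":"array","items":{"type":"number"}}}},"claw":{"type":"number"}},"required":["plan"]}

```bash
mkdir -p pics; ls
cat > h.py <<'E'
import numpy as np, cv2
from cell import *
def K(c):
    f=200/np.tan(np.radians(c["vfov"]/2)); return np.array([[f,0,c["cx"]],[0,f,c["cy"]],[0,0,1.]])
def ray(c,uv,z):
    p=cv2.undistortPoints(np.array(uv,float).reshape(-1,1,2),K(c),np.array(c["dist"],float)).reshape(-1,2)
    E=np.array(c["extrinsics"]);R,t=E[:3,:3],E[:3,3];o=-R.T@t
    d=np.c_[p,np.ones(len(p))]@R
    return o+d*((z-o[2])/d[:,2])[:,None]
def pts(c,depth):
    v,u=np.mgrid[:400,:640]
    p=cv2.undistortPoints(np.stack([u,v],-1).reshape(-1,1,2).astype(float),K(c),np.array(c["dist"],float)).reshape(-1,2)
    E=np.array(c["extrinsics"])
    X=(np.c_[p,np.ones(len(p))]*depth.reshape(-1,1)-E[:3,3])@E[:3,:3]
    X[depth.reshape(-1)==0]=np.nan
    return X.reshape(400,640,3)
E
cat > a.py <<'E'
from h import *
for n in ["top","side"]:
    im,d=read_camera(n); np.savez(n,im=im,d=d); cv2.imwrite(f"pics/{n}0.png",im[:,:,::-1])
    c=get_calibration(n);print(n,c)
s=state();print(s["time_s"],s["ft_force"],s["position"],s["orientation"],s["gripper_width"],grip_depth)
E
python3 a.py
```

```text
pics
top {'vfov': 55.41192744148362, 'cx': 319.26072965267855, 'cy': 197.10987522721024, 'dist': array([-0.0074252,  0.       ,  0.       ,  0.       ,  0.       ]), 'extrinsics': array([[-0.02694465, -0.99903389,  0.03471705, -0.00381262],
       [-0.98967337,  0.02176878, -0.14167829,  0.59408524],
       [ 0.14078566, -0.03817601, -0.98930379,  0.83812799],
       [ 0.        ,  0.        ,  0.        ,  1.        ]])}
side {'vfov': 50.30533215607237, 'cx': 315.5811254894926, 'cy': 198.33984322089742, 'dist': array([-0.04803289,  0.        ,  0.        ,  0.        ,  0.        ]), 'extrinsics': array([[-0.81120512, -0.58471893, -0.00707241,  0.49816729],
       [-0.31300007,  0.4443907 , -0.83937349,  0.21859041],
       [ 0.49394049, -0.67869041, -0.54350908,  0.70457045],
       [ 0.        ,  0.        ,  0.        ,  1.        ]])}
0.1 [-1.00368661  0.36696648 -0.38527121] [ 0.22570419 -0.58225778  0.23032175] [[-9.32468261e-01 -3.61250994e-01 -8.13748045e-04]
 [-3.61251896e-01  9.32466499e-01  1.81542497e-03]
 [ 1.02968716e-04  1.98679419e-03 -9.99998021e-01]] 1.00249762965098 0.0187
```

View pics/top0.png

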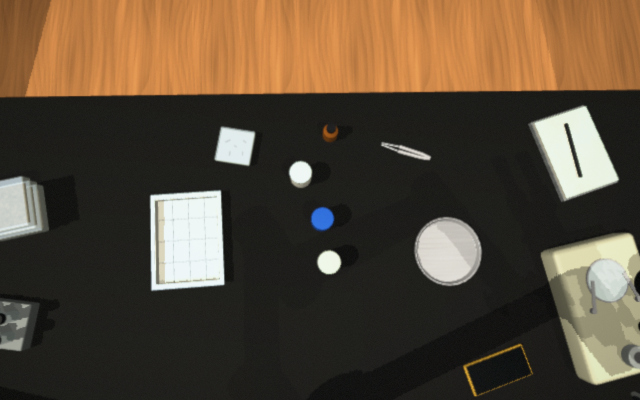

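View pics/side0.png

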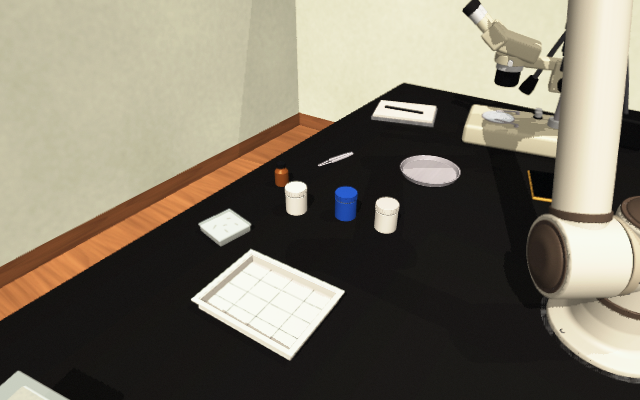

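Top view: the white pots are at (300,174) and (329,262), with the blue look-alike between them at (322,218). The dish is at (448,251), the tray at (187,240), the bottle at (330,132), the box at (235,146) and the forceps at (406,151). The side view agrees: white pots at (296,198) and (386,215), blue at (346,204).

```bash
cat > b.py <<'E'
from h import *
z=np.load("top.npz");im,d=z["im"],z["d"];c=get_calibration("top");P=pts(c,d)
hsv=cv2.cvtColor(im,cv2.COLOR_RGB2HSV)
def lab(mask,cond,n):
    k,l,st,ce=cv2.connectedComponentsWithStats(mask.astype(np.uint8))
    for i in range(1,k):
        if st[i,4]>80:
            q=P[l==i]; m=cv2.findContours((l==i).astype(np.uint8),0,2)[0][0]
            w=ray(c,m.reshape(-1,2),n); (x,y),r=cv2.minEnclosingCircle(w[:,:2].astype(np.float32))
            rect=cv2.minAreaRect((w[:,:2]*1000).astype(np.float32))
            print(ce[i].round(),st[i,4],"med",np.nanmedian(q,0).round(4),"circ",round(x,4),round(y,4),round(r*2,4),"rect",[np.round(a,1) for a in rect])
roi=(np.mgrid[:400,:640][1]>120)&(np.mgrid[:400,:640][1]<490)&(np.mgrid[:400,:640][0]>105)&(np.mgrid[:400,:640][0]<300)
print("tops at .064");lab(roi&(abs(P[:,:,2]-.064)<.006),0,.064)
print("rim dish .014");lab(roi&(hsv[:,:,2]>90)&(P[:,:,2]<.03),0,.014)
print("rim tray .023");lab(roi&(hsv[:,:,2]>90)&(P[:,:,2]<.03),0,.023)
big=np.hstack([cv2.resize(im[100:300,260:460,::-1],(400,400),interpolation=2)])
s=np.load("side.npz")["im"][150:250,240:440,::-1]
cv2.imwrite("pics/crop.png",np.hstack([big,cv2.resize(s,(400,200)).repeat(2,0)]))
E
python3 b.py
```

```text
tops at .064
[301. 173.] 383 med [0.6475 0.023  0.0642] circ 0.6481 0.0236 0.0505 rect [array([648.2,  23.6]), array([47.7, 48.7]), np.float64(88.9)]
[322. 218.] 390 med [ 0.5422 -0.0228  0.0642] circ 0.5425 -0.0228 0.0506 rect [array([542.4, -22.4]), array([49.3, 47.1]), np.float64(88.6)]
[329. 262.] 411 med [ 0.4455 -0.0352  0.0642] circ 0.4457 -0.0352 0.0505 rect [array([446. , -35.1]), array([48.6, 47.8]), np.float64(88.3)]
rim dish .014
[234. 146.] 1255 med [0.7254 0.1811 0.0218] circ 0.7275 0.1821 0.1161 rect [array([728.1, 182. ]), array([86.5, 87.2]), np.float64(79.6)]
[407. 151.] 344 med [ 0.7094 -0.2402  0.0053] circ 0.7086 -0.234 0.1257 rect [array([ 708.8, -234.1]), array([125.4,  21.7]), np.float64(72.6)]
[186. 240.] 6950 med [0.5039 0.2948 0.0053] circ 0.5064 0.2926 0.2747 rect [array([506.4, 292.3]), array([222.2, 167.2]), np.float64(2.7)]
[448. 251.] 3615 med [ 0.4622 -0.3244  0.0035] circ 0.4631 -0.3206 0.162 rect [array([ 463. , -320.4]), array([159.4, 160. ]), np.float64(42.1)]
rim tray .023
[234. 146.] 1255 med [0.7254 0.1811 0.0218] circ 0.7249 0.1804 0.1149 rect [array([725.5, 180.3]), array([85.6, 86.3]), np.float64(79.6)]
[407. 151.] 344 med [ 0.7094 -0.2402  0.0053] circ 0.7062 -0.2315 0.1244 rect [array([ 706.4, -231.6]), array([124.2,  21.5]), np.float64(72.6)]
[186. 240.] 6950 med [0.5039 0.2948 0.0053] circ 0.506 0.2899 0.272 rect [array([506. , 289.5]), array([220. , 165.5]), np.float64(2.7)]
[448. 251.] 3615 med [ 0.4622 -0.3244  0.0035] circ 0.4632 -0.3173 0.1604 rect [array([ 463.1, -317. ]), array([157.8, 158.4]), np.float64(42.1)]
```

View pics/crop.png

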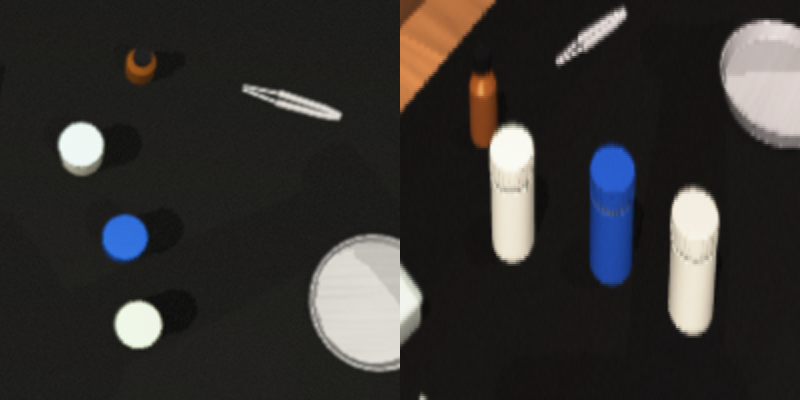

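Crop confirms it: the two white pots with ribbed lids at (300,174) → (0.648, 0.024) and (329,262) → (0.446, -0.035) fit the description. The pot at (322,218) is blue, so it is not meant. Tops are at 0.064 m and the diameters come out at 50 mm, as given. The current finger direction clears the neighbours, so I start with the near pot.

>>> step_arm(plan=[[[-0.02, 0.0215, 0.0035, 0, 0, 0], [-0.02, 0.0215, 0.0035, 0, 0, 0], [-0.02, 0.0215, 0.0035, 0, 0, 0], [-0.02, 0.0215, 0.0035, 0, 0, 0], [-0.02, 0.0215, 0.0035, 0, 0, 0], [-0.02, 0.0215, 0.0035, 0, 0, 0], [-0.02, 0.0215, 0.0035, 0, 0, 0], [-0.02, 0.0215, 0.0035, 0, 0, 0], [-0.02, 0.0215, 0.0035, 0, 0, 0], [-0.02, 0.0215, 0.0035, 0, 0, 0]]], claw=0.0854)

```text
time_s: 0.93
position: [0.3347, -0.3085, 0.1959]
orientation: [[-0.932, -0.361, -0.0], [-0.361, 0.932, 0.0], [0.0, 0.001, -1.0]]
ft_force: [0.6, -0.3, -0.1]
gripper_width: 1.001
grasp_force: 0.0
```

>>> step_arm(plan=[[[-0.02, 0.0215, 0.0035, 0, 0, 0], [-0.02, 0.0215, 0.0035, 0, 0, 0], [-0.02, 0.0215, 0.0035, 0, 0, 0], [-0.02, 0.0215, 0.0035, 0, 0, 0], [-0.02, 0.0215, 0.0035, 0, 0, 0], [-0.02, 0.0215, 0.0035, 0, 0, 0], [-0.02, 0.0215, 0.0035, 0, 0, 0], [-0.02, 0.0215, 0.0035, 0, 0, 0], [-0.02, 0.0215, 0.0035, 0, 0, 0], [-0.02, 0.0215, 0.0035, 0, 0, 0]]])

```text
time_s: 1.77
position: [0.4434, -0.0358, 0.161]
orientation: [[-0.932, -0.362, -0.0], [-0.362, 0.932, -0.0], [0.0, 0.0, -1.0]]
ft_force: [0.2, -0.2, -0.5]
gripper_width: 0.997
grasp_force: 0.0
```

>>> step_arm(plan=[[[0, 0, 0, 0, 0, 0], [0, 0, 0, 0, 0, 0], [0, 0, 0, 0, 0, 0], [0, 0, 0, 0, 0, 0], [0, 0, 0, 0, 0, 0], [0, 0, 0, 0, 0, 0]]])

```text
time_s: 2.27
position: [0.4432, -0.038, 0.1614]
orientation: [[-0.933, -0.36, 0.0], [-0.36, 0.933, 0.0], [-0.0, -0.0, -1.0]]
ft_force: [1.2, -0.3, -0.0]
gripper_width: 1.001
grasp_force: 0.0
```

```bash
cat > g.py <<'E'
import sys
from h import *
# usage: g.py x y z -> remaining shift in tool axes
s=state();R=np.array(s["orientation"]);p=np.array(s["position"])
print("t",s["time_s"],"p",p.round(4),"F",np.round(s["ft_force"],2),"T",np.round(s["wrist_torque"],2),"w",round(s["gripper_width"],3),"g",s["grasp_force"],"tool z",R[:,2].round(3))
if len(sys.argv)>3: print("tool shift",(R.T@(np.array(sys.argv[1:4],float)-p)).round(4))
E
python3 g.py .4457 -.0352 .16
python3 - <<'E'
from h import *
# wrist view check of pot top
im,d=read_camera("wrist");c=get_calibration("wrist");P=pts(c,d)
m=(abs(P[:,:,2]-.064)<.006)
k,l,st,ce=cv2.connectedComponentsWithStats(m.astype(np.uint8))
for i in range(1,k):
    if st[i,4]>300:
        w=ray(c,cv2.findContours((l==i).astype(np.uint8),0,2)[0][0].reshape(-1,2),.064)
        print(ce[i],st[i],im[l==i].mean(0).round(),cv2.minEnclosingCircle(w[:,:2].astype(np.float32)))
E
```

```text
t 2.2667 p [ 0.4432 -0.038   0.1614] F [ 1.19 -0.26 -0.03] T [-0.01  0.04 -0.01] w 1.001 g 0.0 tool z [ 0.  0. -1.]
tool shift [-0.0034  0.0017  0.0014]
[325.63972888 203.83706986] [ 290  169   72   70 3836] [254. 254. 253.] ((0.4472823441028595, -0.036507461220026016), 0.025784151628613472)
[295.40438247 319.4936919 ] [ 263  290   66   60 3012] [ 52. 144. 236.] ((0.5429546236991882, -0.023604892194271088), 0.026912005618214607)
```

Wrist view refines the near pot to (0.4465, -0.036). Going down.

>>> step_arm(plan=[[[-0.0038, 0.0007, 0.01, 0, 0, 0], [0, 0, 0.02, 0, 0, 0], [0, 0, 0.02, 0, 0, 0], [0, 0, 0.02, 0, 0, 0], [0, 0, 0.02, 0, 0, 0], [0, 0, 0.02, 0, 0, 0], [0, 0, 0.018, 0, 0, 0], [0, 0, 0.01, 0, 0, 0], [0, 0, 0.008, 0, 0, 0], [0, 0, 0, 0, 0, 0]]])

```text
time_s: 3.15
position: [0.4459, -0.0357, 0.0141]
orientation: [[-0.933, -0.361, -0.003], [-0.361, 0.933, -0.001], [0.003, 0.0, -1.0]]
ft_force: [1.0, -0.3, -0.1]
gripper_width: 1.001
grasp_force: 0.0
```

>>> step_arm(plan=[[[0, 0, 0, 0, 0, 0], [0, 0, 0, 0, 0, 0], [0, 0, 0, 0, 0, 0], [0, 0, 0, 0, 0, 0], [0, 0, 0, 0, 0, 0], [0, 0, 0, 0, 0, 0], [0, 0, 0, 0, 0, 0], [0, 0, 0, 0, 0, 0], [0, 0, 0, 0, 0, 0], [0, 0, 0, 0, 0, 0]]], claw=0.045)

```text
time_s: 3.98
position: [0.4476, -0.035, 0.0165]
orientation: [[-0.932, -0.362, 0.002], [-0.362, 0.932, 0.0], [-0.002, -0.0, -1.0]]
ft_force: [-1.4, -0.2, 6.1]
gripper_width: 0.572
grasp_force: 62.1
```

Grip reads 62 N, above the 20–40 N asked for. I'll see whether a wider target opening eases it.

>>> step_arm(plan=[[[0, 0, 0, 0, 0, 0], [0, 0, 0, 0, 0, 0], [0, 0, 0, 0, 0, 0]]], claw=0.0485)

```text
time_s: 4.23
position: [0.4476, -0.035, 0.0165]
orientation: [[-0.932, -0.362, 0.002], [-0.362, 0.932, 0.0], [-0.002, -0.0, -1.0]]
ft_force: [-1.7, -0.0, 6.4]
gripper_width: 0.57
grasp_force: 62.1
```

>>> step_arm(plan=[[[0, 0, 0, 0, 0, 0], [0, 0, 0, 0, 0, 0], [0, 0, 0, 0, 0, 0]]], claw=0.0492)

```text
time_s: 4.48
position: [0.4476, -0.035, 0.0164]
orientation: [[-0.932, -0.362, 0.002], [-0.362, 0.932, 0.0], [-0.002, -0.0, -1.0]]
ft_force: [-0.1, 0.6, 7.2]
gripper_width: 0.579
grasp_force: 40.1
```

>>> step_arm(plan=[[[0, 0, 0, 0, 0, 0], [0, 0, 0, 0, 0, 0], [0, 0, 0, 0, 0, 0]]], claw=0.0494)

```text
time_s: 4.73
position: [0.4476, -0.035, 0.0163]
orientation: [[-0.932, -0.362, 0.002], [-0.362, 0.932, 0.0], [-0.002, -0.0, -1.0]]
ft_force: [-1.2, -0.3, 6.4]
gripper_width: 0.582
grasp_force: 31.5
```

>>> step_arm(plan=[[[0, 0, -0.004, 0, 0, 0], [0, 0, -0.008, 0, 0, 0], [0, 0, -0.01, 0, 0, 0], [0, 0, -0.012, 0, 0, 0], [0, 0, -0.01, 0, 0, 0], [0, 0, -0.004, 0, 0, 0], [0, 0, 0, 0, 0, 0], [0, 0, 0, 0, 0, 0], [0, 0, 0, 0, 0, 0], [0, 0, 0, 0, 0, 0]]])

```text
time_s: 5.57
position: [0.4463, -0.0353, 0.0628]
orientation: [[-0.932, -0.361, -0.001], [-0.361, 0.932, -0.0], [0.001, 0.0, -1.0]]
ft_force: [-0.8, 0.3, 0.4]
gripper_width: 0.578
grasp_force: 31.0
```

```bash
cat > w.py <<'E'
from h import *
F=[]
for i in range(8):
    im,d=read_camera("side"); s=state(); F.append(np.r_[s["ft_force"],s["grasp_force"]])
F=np.array(F);print(s["time_s"],"F mean",F.mean(0).round(3),"sd",F.std(0).round(3),"pos",np.round(s["position"],4))
cv2.imwrite("pics/w.png",im[:,:,::-1])
E
python3 w.py
```

```text
5.9667 F mean [-0.135 -0.074 -0.638 31.022] sd [0.512 0.508 0.361 0.   ] pos [ 0.4467 -0.0352  0.0632]
```

Force suggests about 65 g or less. I'll check that the pot really is off the bench and hanging upright.

```bash
python3 w.py; python3 -c "
import cv2;i=cv2.imread('pics/w.png')[110:270,260:480];cv2.imwrite('pics/w1.png',cv2.resize(i,(660,480)))"
```

```text
6.3667 F mean [ 0.153  0.111 -0.681 31.022] sd [0.48  0.414 0.521 0.   ] pos [ 0.4468 -0.0352  0.0633]
```

View pics/w1.png

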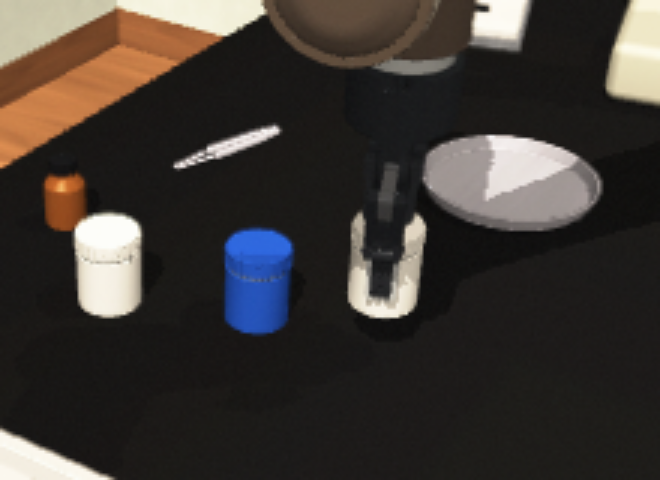

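The pot is held upright at about (386,263) in the crop, clear of the bench, and weighs about 66 g, so it looks empty. I'll set it back and weigh the other one.

>>> step_arm(plan=[[[0, 0, 0.008, 0, 0, 0], [0, 0, 0.01, 0, 0, 0], [0, 0, 0.01, 0, 0, 0], [0, 0, 0.008, 0, 0, 0], [0, 0, 0.005, 0, 0, 0], [0, 0, 0.003, 0, 0, 0], [0, 0, 0.0025, 0, 0, 0], [0, 0, 0, 0, 0, 0], [0, 0, 0, 0, 0, 0], [0, 0, 0, 0, 0, 0]]])

```text
time_s: 7.2
position: [0.447, -0.0351, 0.0171]
orientation: [[-0.932, -0.361, 0.001], [-0.361, 0.932, 0.0], [-0.001, -0.0, -1.0]]
ft_force: [0.8, 0.2, 0.1]
gripper_width: 0.578
grasp_force: 30.8
```

>>> step_arm(plan=[[[0, 0, 0, 0, 0, 0], [0, 0, 0, 0, 0, 0], [0, 0, 0, 0, 0, 0], [0, 0, 0, 0, 0, 0], [0, 0, 0, 0, 0, 0], [0, 0, 0, 0, 0, 0], [0, 0, 0, 0, 0, 0], [0, 0, 0, 0, 0, 0]]], claw=0.0854)

```text
time_s: 7.87
position: [0.4468, -0.0352, 0.0168]
orientation: [[-0.932, -0.361, 0.0], [-0.361, 0.932, -0.0], [-0.0, -0.0, -1.0]]
ft_force: [-0.2, -0.3, 0.1]
gripper_width: 0.997
grasp_force: 0.0
```

>>> step_arm(plan=[[[0, 0, -0.005, 0, 0, 0], [0, 0, -0.01, 0, 0, 0], [0, 0, -0.015, 0, 0, 0], [0, 0, -0.02, 0, 0, 0], [0, 0, -0.02, 0, 0, 0], [0, 0, -0.02, 0, 0, 0], [0, 0, -0.02, 0, 0, 0], [0, 0, -0.02, 0, 0, 0], [0, 0, -0.015, 0, 0, 0], [0, 0, 0, 0, 0, 0]]])

```text
time_s: 8.7
position: [0.4488, -0.0349, 0.1654]
orientation: [[-0.932, -0.362, 0.007], [-0.362, 0.932, 0.001], [-0.007, -0.002, -1.0]]
ft_force: [1.0, 0.7, 0.2]
gripper_width: 1.004
grasp_force: 0.0
```

>>> step_arm(plan=[[[-0.0209, -0.0018, 0, 0, 0, 0], [-0.0209, -0.0018, 0, 0, 0, 0], [-0.0209, -0.0018, 0, 0, 0, 0], [-0.0209, -0.0018, 0, 0, 0, 0], [-0.0209, -0.0018, 0, 0, 0, 0], [-0.0209, -0.0018, 0, 0, 0, 0], [-0.0209, -0.0018, 0, 0, 0, 0], [-0.0209, -0.0018, 0, 0, 0, 0], [-0.0209, -0.0018, 0, 0, 0, 0], [-0.0209, -0.0018, 0, 0, 0, 0]]])

```text
time_s: 9.53
position: [0.6484, 0.0238, 0.1606]
orientation: [[-0.932, -0.361, -0.002], [-0.361, 0.932, -0.0], [0.002, 0.001, -1.0]]
ft_force: [-0.7, 0.3, -0.6]
gripper_width: 1.005
grasp_force: 0.0
```

>>> step_arm(plan=[[[0, 0, 0, 0, 0, 0], [0, 0, 0, 0, 0, 0], [0, 0, 0, 0, 0, 0], [0, 0, 0, 0, 0, 0], [0, 0, 0, 0, 0, 0]]])

```text
time_s: 9.95
position: [0.6473, 0.0233, 0.162]
orientation: [[-0.932, -0.361, -0.0], [-0.361, 0.932, -0.0], [0.0, 0.0, -1.0]]
ft_force: [0.6, -0.1, -0.8]
gripper_width: 1.001
grasp_force: 0.0
```

```bash
cat > v.py <<'E'
from h import *
for n in ["wrist","top"]:
    im,d=read_camera(n);c=get_calibration(n);P=pts(c,d)
    m=(abs(P[:,:,2]-.064)<.006)
    k,l,st,ce=cv2.connectedComponentsWithStats(m.astype(np.uint8))
    for i in range(1,k):
        if st[i,4]>200:
            w=ray(c,cv2.findContours((l==i).astype(np.uint8),0,2)[0][0].reshape(-1,2),.064)
            print(n,ce[i].round(),st[i,4],im[l==i].mean(0).round(),cv2.minEnclosingCircle(w[:,:2].astype(np.float32)))
E
python3 v.py; python3 g.py .6485 .0232 .014
```

```text
wrist [315.  29.] 4593 [ 42. 109. 191.] ((0.5462083220481873, -0.023436058312654495), 0.025334639474749565)
wrist [323. 202.] 3840 [209. 215. 209.] ((0.6512472033500671, 0.02270599454641342), 0.025730254128575325)
top [301. 174.] 313 [230. 238. 234.] ((0.6481362581253052, 0.023597892373800278), 0.02526811510324478)
top [ 28. 206.] 217 [152. 158. 150.] ((0.5883379578590393, 0.6529058218002319), 0.06444922089576721)
top [322. 219.] 390 [ 49. 110. 214.] ((0.5424519777297974, -0.022770125418901443), 0.02532036229968071)
top [602. 303.] 8368 [218. 218. 182.] ((0.3310173749923706, -0.663587212562561), 0.17324954271316528)
top [329. 262.] 411 [233. 241. 239.] ((0.44506657123565674, -0.03524840250611305), 0.025601660832762718)
t 10.05 p [0.6476 0.0234 0.1622] F [-0.26 -0.04 -0.87] T [-0.   -0.03  0.04] w 1.002 g 0.0 tool z [ 0.  0. -1.]
tool shift [-0.0007 -0.0005  0.1482]
```

The first pot stands where it was. Now the far one.

>>> step_arm(plan=[[[-0.0018, -0.001, 0.01, 0, 0, 0], [0, 0, 0.02, 0, 0, 0], [0, 0, 0.02, 0, 0, 0], [0, 0, 0.02, 0, 0, 0], [0, 0, 0.02, 0, 0, 0], [0, 0, 0.02, 0, 0, 0], [0, 0, 0.018, 0, 0, 0], [0, 0, 0.01, 0, 0, 0], [0, 0, 0.008, 0, 0, 0], [0, 0, 0, 0, 0, 0]]])

```text
time_s: 10.88
position: [0.6491, 0.023, 0.0139]
orientation: [[-0.933, -0.361, -0.003], [-0.361, 0.933, -0.001], [0.003, 0.001, -1.0]]
ft_force: [0.3, 0.3, 0.9]
gripper_width: 1.002
grasp_force: 0.0
```

>>> step_arm(plan=[[[0, 0, 0, 0, 0, 0], [0, 0, 0, 0, 0, 0], [0, 0, 0, 0, 0, 0], [0, 0, 0, 0, 0, 0], [0, 0, 0, 0, 0, 0], [0, 0, 0, 0, 0, 0], [0, 0, 0, 0, 0, 0], [0, 0, 0, 0, 0, 0], [0, 0, 0, 0, 0, 0], [0, 0, 0, 0, 0, 0]]], claw=0.0494)

```text
time_s: 11.72
position: [0.651, 0.0236, 0.0174]
orientation: [[-0.932, -0.362, 0.002], [-0.362, 0.932, 0.0], [-0.002, -0.001, -1.0]]
ft_force: [-1.1, 1.4, 5.8]
gripper_width: 0.583
grasp_force: 30.0
```

>>> step_arm(plan=[[[0, 0, -0.004, 0, 0, 0], [0, 0, -0.008, 0, 0, 0], [0, 0, -0.01, 0, 0, 0], [0, 0, -0.012, 0, 0, 0], [0, 0, -0.01, 0, 0, 0], [0, 0, -0.004, 0, 0, 0], [0, 0, 0, 0, 0, 0], [0, 0, 0, 0, 0, 0], [0, 0, 0, 0, 0, 0], [0, 0, 0, 0, 0, 0]]])

```text
time_s: 12.55
position: [0.6496, 0.0232, 0.0631]
orientation: [[-0.932, -0.361, -0.001], [-0.361, 0.932, -0.0], [0.001, 0.0, -1.0]]
ft_force: [0.2, -0.3, -2.4]
gripper_width: 0.583
grasp_force: 29.9
```

```bash
python3 w.py;python3 w.py
```

```text
12.95 F mean [-0.298  0.108 -2.769 29.872] sd [0.498 0.437 0.437 0.   ] pos [0.6501 0.0233 0.0637]
13.35 F mean [-1.1000e-02  3.0900e-01 -2.7540e+00  2.9873e+01] sd [0.597 0.499 0.334 0.   ] pos [0.6502 0.0233 0.0638]
```

Far pot ≈ 2.76 N (~270 g) against ≈ 0.66 N (~66 g) for the near one: the far pot is full and the near one empty. I'll set this one back and take the near pot to the dish.

>>> step_arm(plan=[[[0, 0, 0.008, 0, 0, 0], [0, 0, 0.01, 0, 0, 0], [0, 0, 0.01, 0, 0, 0], [0, 0, 0.008, 0, 0, 0], [0, 0, 0.005, 0, 0, 0], [0, 0, 0.003, 0, 0, 0], [0, 0, 0.002, 0, 0, 0], [0, 0, 0, 0, 0, 0], [0, 0, 0, 0, 0, 0], [0, 0, 0, 0, 0, 0]]])

```text
time_s: 14.18
position: [0.6506, 0.0234, 0.0182]
orientation: [[-0.932, -0.361, 0.001], [-0.361, 0.932, 0.0], [-0.001, -0.0, -1.0]]
ft_force: [0.3, -0.1, -2.1]
gripper_width: 0.585
grasp_force: 29.9
```

>>> step_arm(plan=[[[0, 0, 0, 0, 0, 0], [0, 0, 0, 0, 0, 0], [0, 0, 0, 0, 0, 0], [0, 0, 0, 0, 0, 0], [0, 0, 0, 0, 0, 0], [0, 0, 0, 0, 0, 0], [0, 0, 0, 0, 0, 0], [0, 0, 0, 0, 0, 0]]], claw=0.0854)

```text
time_s: 14.85
position: [0.6502, 0.0233, 0.0178]
orientation: [[-0.932, -0.361, 0.0], [-0.361, 0.932, -0.0], [-0.0, -0.0, -1.0]]
ft_force: [-0.3, 0.2, 0.8]
gripper_width: 0.997
grasp_force: 0.0
```

>>> step_arm(plan=[[[0, 0, -0.005, 0, 0, 0], [0, 0, -0.01, 0, 0, 0], [0, 0, -0.015, 0, 0, 0], [0, 0, -0.02, 0, 0, 0], [0, 0, -0.02, 0, 0, 0], [0, 0, -0.02, 0, 0, 0], [0, 0, -0.02, 0, 0, 0], [0, 0, -0.02, 0, 0, 0], [0, 0, -0.015, 0, 0, 0], [0, 0, 0, 0, 0, 0]]])

```text
time_s: 15.68
position: [0.6525, 0.0235, 0.1684]
orientation: [[-0.932, -0.362, 0.009], [-0.362, 0.932, 0.001], [-0.009, -0.002, -1.0]]
ft_force: [0.3, 0.3, 0.4]
gripper_width: 1.0
grasp_force: 0.0
```

>>> step_arm(plan=[[[0.0211, 0.0019, 0, 0, 0, 0], [0.0211, 0.0019, 0, 0, 0, 0], [0.0211, 0.0019, 0, 0, 0, 0], [0.0211, 0.0019, 0, 0, 0, 0], [0.0211, 0.0019, 0, 0, 0, 0], [0.0211, 0.0019, 0, 0, 0, 0], [0.0211, 0.0019, 0, 0, 0, 0], [0.0211, 0.0019, 0, 0, 0, 0], [0.0211, 0.0019, 0, 0, 0, 0], [0.0211, 0.0019, 0, 0, 0, 0]]])

```text
time_s: 16.52
position: [0.4452, -0.0356, 0.1627]
orientation: [[-0.932, -0.361, -0.0], [-0.361, 0.932, 0.0], [0.0, 0.0, -1.0]]
ft_force: [0.0, -0.4, -0.1]
gripper_width: 1.0
grasp_force: 0.0
```

>>> step_arm(plan=[[[0, 0, 0, 0, 0, 0], [0, 0, 0, 0, 0, 0], [0, 0, 0, 0, 0, 0], [0, 0, 0, 0, 0, 0], [0, 0, 0, 0, 0, 0]]])

```text
time_s: 16.93
position: [0.4473, -0.035, 0.1627]
orientation: [[-0.932, -0.362, 0.0], [-0.362, 0.932, -0.0], [-0.0, -0.0, -1.0]]
ft_force: [-0.1, -0.3, 0.4]
gripper_width: 1.002
grasp_force: 0.0
```

```bash
python3 v.py; python3 g.py .4463 -.0355 .014
```

```text
wrist [324. 196.] 3863 [252. 252. 251.] ((0.44681504368782043, -0.03667452186346054), 0.025712816044688225)
wrist [294. 313.] 3010 [ 42. 123. 213.] ((0.54307621717453, -0.02473517879843712), 0.0269479937851429)
top [301. 173.] 377 [228. 237. 232.] ((0.6475457549095154, 0.02296154573559761), 0.02560894563794136)
top [322. 219.] 391 [ 41.  94. 185.] ((0.5424519777297974, -0.022770125418901443), 0.02532036229968071)
top [602. 303.] 8345 [212. 212. 175.] ((0.33062317967414856, -0.6636636257171631), 0.1735869199037552)
t 17.0333 p [ 0.447  -0.0351  0.1626] F [ 0.06 -0.12  0.  ] T [-0.    0.02  0.01] w 0.997 g 0.0 tool z [-0. -0. -1.]
tool shift [ 8.000e-04 -1.000e-04  1.486e-01]
```

>>> step_arm(plan=[[[0, 0, 0.01, 0, 0, 0], [0, 0, 0.02, 0, 0, 0], [0, 0, 0.02, 0, 0, 0], [0, 0, 0.02, 0, 0, 0], [0, 0, 0.02, 0, 0, 0], [0, 0, 0.02, 0, 0, 0], [0, 0, 0.018, 0, 0, 0], [0, 0, 0.012, 0, 0, 0], [0, 0, 0.008, 0, 0, 0], [0, 0, 0, 0, 0, 0]]])

```text
time_s: 17.87
position: [0.4458, -0.0355, 0.0132]
orientation: [[-0.932, -0.361, -0.004], [-0.361, 0.932, -0.001], [0.004, 0.0, -1.0]]
ft_force: [0.2, 0.2, 0.2]
gripper_width: 1.001
grasp_force: 0.0
```

>>> step_arm(plan=[[[0, 0, 0, 0, 0, 0], [0, 0, 0, 0, 0, 0], [0, 0, 0, 0, 0, 0], [0, 0, 0, 0, 0, 0], [0, 0, 0, 0, 0, 0], [0, 0, 0, 0, 0, 0], [0, 0, 0, 0, 0, 0], [0, 0, 0, 0, 0, 0], [0, 0, 0, 0, 0, 0], [0, 0, 0, 0, 0, 0]]], claw=0.0494)

```text
time_s: 18.7
position: [0.4473, -0.035, 0.0158]
orientation: [[-0.932, -0.362, 0.002], [-0.362, 0.932, 0.0], [-0.002, -0.0, -1.0]]
ft_force: [-0.7, 0.6, 6.6]
gripper_width: 0.583
grasp_force: 20.4
```

>>> step_arm(plan=[[[0, 0, -0.004, 0, 0, 0], [0, 0, -0.008, 0, 0, 0], [0, 0, -0.012, 0, 0, 0], [0, 0, -0.014, 0, 0, 0], [0, 0, -0.014, 0, 0, 0], [0, 0, -0.014, 0, 0, 0], [0, 0, -0.012, 0, 0, 0], [0, 0, -0.008, 0, 0, 0], [0, 0, -0.004, 0, 0, 0], [0, 0, 0, 0, 0, 0]]])

```text
time_s: 19.53
position: [0.4469, -0.0352, 0.1057]
orientation: [[-0.932, -0.361, 0.002], [-0.361, 0.932, 0.001], [-0.002, -0.0, -1.0]]
ft_force: [-0.1, -0.2, -1.6]
gripper_width: 0.58
grasp_force: 20.2
```

>>> step_arm(plan=[[[0.002, -0.006, 0, 0, 0, 0], [0.004, -0.012, 0, 0, 0, 0], [0.006, -0.018, 0, 0, 0, 0], [0.006, -0.02, 0, 0, 0, 0], [0.006, -0.02, 0, 0, 0, 0], [0.007, -0.02, 0, 0, 0, 0], [0.007, -0.02, 0, 0, 0, 0], [0.007, -0.02, 0, 0, 0, 0], [0.007, -0.02, 0, 0, 0, 0], [0.007, -0.02, 0, 0, 0, 0]]])

```text
time_s: 20.37
position: [0.4542, -0.222, 0.1036]
orientation: [[-0.933, -0.361, -0.003], [-0.361, 0.933, 0.001], [0.002, 0.001, -1.0]]
ft_force: [0.0, 0.2, -0.9]
gripper_width: 0.582
grasp_force: 20.2
```

>>> step_arm(plan=[[[0.007, -0.02, 0, 0, 0, 0], [0.007, -0.02, 0, 0, 0, 0], [0.006, -0.02, 0, 0, 0, 0], [0.004, -0.016, 0, 0, 0, 0], [0.003, -0.012, 0, 0, 0, 0], [0.001, -0.006, 0, 0, 0, 0], [0, 0, 0, 0, 0, 0], [0, 0, 0, 0, 0, 0], [0, 0, 0, 0, 0, 0], [0, 0, 0, 0, 0, 0]]])

```text
time_s: 21.2
position: [0.4629, -0.3177, 0.1049]
orientation: [[-0.932, -0.362, -0.0], [-0.362, 0.932, 0.0], [0.0, 0.0, -1.0]]
ft_force: [-0.2, -0.1, -1.4]
gripper_width: 0.584
grasp_force: 20.2
```

```bash
python3 g.py .463 -.3205 .02
```

```text
t 21.2 p [ 0.4629 -0.3177  0.1049] F [-0.23 -0.12 -1.41] T [ 0.05 -0.02 -0.02] w 0.584 g 20.184370391070843 tool z [-0.  0. -1.]
tool shift [ 0.001  -0.0027  0.0849]
```

>>> step_arm(plan=[[[0.001, -0.0027, 0.006, 0, 0, 0], [0, 0, 0.012, 0, 0, 0], [0, 0, 0.014, 0, 0, 0], [0, 0, 0.014, 0, 0, 0], [0, 0, 0.013, 0, 0, 0], [0, 0, 0.01, 0, 0, 0], [0, 0, 0.007, 0, 0, 0], [0, 0, 0.005, 0, 0, 0], [0, 0, 0.0025, 0, 0, 0], [0, 0, 0.0015, 0, 0, 0]]])

```text
time_s: 22.03
position: [0.4633, -0.3214, 0.0197]
orientation: [[-0.932, -0.362, 0.0], [-0.362, 0.932, -0.0], [-0.0, -0.0, -1.0]]
ft_force: [-0.1, 0.2, -0.4]
gripper_width: 0.586
grasp_force: 20.2
```

>>> step_arm(plan=[[[0, 0, 0, 0, 0, 0], [0, 0, 0, 0, 0, 0], [0, 0, 0, 0, 0, 0]]])

```text
time_s: 22.28
position: [0.4634, -0.3215, 0.0204]
orientation: [[-0.932, -0.361, 0.001], [-0.361, 0.932, -0.0], [-0.001, -0.001, -1.0]]
ft_force: [0.4, 0.1, -0.5]
gripper_width: 0.585
grasp_force: 20.2
```

>>> step_arm(plan=[[[0, 0, 0.001, 0, 0, 0], [0, 0, 0, 0, 0, 0], [0, 0, 0, 0, 0, 0]]])

```text
time_s: 22.53
position: [0.4631, -0.3213, 0.0189]
orientation: [[-0.932, -0.361, 0.0], [-0.361, 0.932, -0.0], [-0.0, -0.0, -1.0]]
ft_force: [0.3, 0.3, -0.8]
gripper_width: 0.588
grasp_force: 20.2
```

>>> step_arm(plan=[[[0, 0, 0, 0, 0, 0], [0, 0, 0, 0, 0, 0], [0, 0, 0, 0, 0, 0], [0, 0, 0, 0, 0, 0], [0, 0, 0, 0, 0, 0], [0, 0, 0, 0, 0, 0], [0, 0, 0, 0, 0, 0], [0, 0, 0, 0, 0, 0]]], claw=0.0854)

```text
time_s: 23.2
position: [0.4631, -0.3213, 0.0188]
orientation: [[-0.932, -0.361, -0.0], [-0.361, 0.932, 0.0], [0.0, 0.0, -1.0]]
ft_force: [-0.3, -0.1, -0.2]
gripper_width: 0.999
grasp_force: 0.0
```

>>> step_arm(plan=[[[0, 0, -0.005, 0, 0, 0], [0, 0, -0.01, 0, 0, 0], [0, 0, -0.015, 0, 0, 0], [0, 0, -0.02, 0, 0, 0], [0, 0, -0.02, 0, 0, 0], [0, 0, -0.02, 0, 0, 0], [0, 0, -0.02, 0, 0, 0], [0, 0, -0.02, 0, 0, 0], [0, 0, -0.015, 0, 0, 0], [0, 0, 0, 0, 0, 0]]])

```text
time_s: 24.03
position: [0.4651, -0.3224, 0.1687]
orientation: [[-0.932, -0.362, 0.008], [-0.362, 0.932, -0.004], [-0.006, -0.007, -1.0]]
ft_force: [0.5, 0.3, 1.1]
gripper_width: 1.002
grasp_force: 0.0
```

```bash
python3 g.py .6495 .0228 .162; python3 v.py;python3 -c "
from h import *
im,d=read_camera('wrist');cv2.imwrite('pics/d.png',im[:,:,::-1])"
```

```text
t 24.0333 p [ 0.4651 -0.3224  0.1687] F [0.46 0.3  1.13] T [-0.03 -0.07 -0.03] w 1.002 g 0.0 tool z [ 0.008 -0.004 -1.   ]
tool shift [-0.2969  0.255   0.0069]
wrist [ 3. 30.] 311 [137. 130. 106.] ((0.436224102973938, -0.5473566055297852), 0.016636203974485397)
wrist [327. 192.] 3814 [239. 244. 238.] ((0.4615628719329834, -0.3222435414791107), 0.025876536965370178)
top [301. 173.] 378 [228. 235. 217.] ((0.6477766633033752, 0.023052792996168137), 0.025368697941303253)
top [322. 219.] 393 [ 47. 106. 209.] ((0.5424519777297974, -0.022770125418901443), 0.02532036229968071)
top [605. 330.] 5047 [195. 194. 158.] ((0.28431957960128784, -0.6316707134246826), 0.12236147373914719)
```

View pics/d.png

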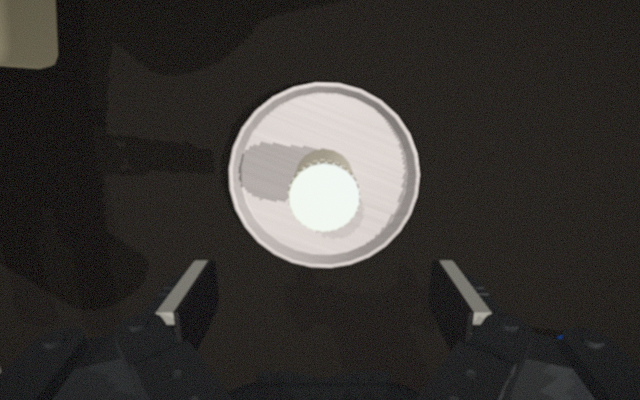

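The empty pot stands upright near the dish centre (pot at (323,195), dish at (324,175), shadow consistent). Next, the full pot.

>>> step_arm(plan=[[[-0.0199, 0.0169, 0, 0, 0, 0], [-0.0199, 0.0169, 0, 0, 0, 0], [-0.0199, 0.0169, 0, 0, 0, 0], [-0.0199, 0.0169, 0, 0, 0, 0], [-0.0199, 0.0169, 0, 0, 0, 0], [-0.0199, 0.0169, 0, 0, 0, 0], [-0.0199, 0.0169, 0, 0, 0, 0], [-0.0199, 0.0169, 0, 0, 0, 0], [-0.0199, 0.0169, 0, 0, 0, 0], [-0.0199, 0.0169, 0, 0, 0, 0]]])

```text
time_s: 25.02
position: [0.5871, -0.0906, 0.1623]
orientation: [[-0.932, -0.361, -0.003], [-0.361, 0.932, -0.0], [0.003, 0.001, -1.0]]
ft_force: [0.3, -0.7, 0.1]
gripper_width: 1.0
grasp_force: 0.0
```

>>> step_arm(plan=[[[-0.0199, 0.0169, 0, 0, 0, 0], [-0.0199, 0.0169, 0, 0, 0, 0], [-0.0199, 0.0169, 0, 0, 0, 0], [-0.0199, 0.0169, 0, 0, 0, 0], [-0.0199, 0.0169, 0, 0, 0, 0], [0, 0, 0, 0, 0, 0], [0, 0, 0, 0, 0, 0], [0, 0, 0, 0, 0, 0], [0, 0, 0, 0, 0, 0], [0, 0, 0, 0, 0, 0]]])

```text
time_s: 25.85
position: [0.6492, 0.0219, 0.1636]
orientation: [[-0.933, -0.36, -0.001], [-0.36, 0.933, -0.0], [0.001, 0.0, -1.0]]
ft_force: [0.5, -0.1, -0.3]
gripper_width: 1.001
grasp_force: 0.0
```

```bash
python3 v.py; python3 g.py .6495 .0228 .0145
```

```text
wrist [318.  28.] 4440 [ 42. 109. 191.] ((0.5461958646774292, -0.0233907587826252), 0.025389449670910835)
wrist [325. 199.] 3809 [209. 215. 209.] ((0.6510265469551086, 0.02193596586585045), 0.025789974257349968)
top [301. 174.] 336 [233. 240. 236.] ((0.647555947303772, 0.0230823066085577), 0.025239182636141777)
top [ 27. 207.] 214 [154. 160. 152.] ((0.588621973991394, 0.6535727381706238), 0.06444510072469711)
top [322. 219.] 392 [ 49. 110. 215.] ((0.5424519777297974, -0.022770125418901443), 0.02532036229968071)
top [602. 303.] 8387 [219. 219. 183.] ((0.3310173749923706, -0.663587212562561), 0.17324954271316528)
top [456. 252.] 412 [211. 208. 183.] ((0.46091005206108093, -0.3215409517288208), 0.026426522061228752)
t 25.95 p [0.6495 0.022  0.164 ] F [-0.55 -0.84  0.1 ] T [-0.03 -0.02  0.01] w 1.003 g 0.0 tool z [-0. -0. -1.]
tool shift [-0.0003  0.0007  0.1495]
```

>>> step_arm(plan=[[[0, 0.0007, 0.01, 0, 0, 0], [0, 0, 0.02, 0, 0, 0], [0, 0, 0.02, 0, 0, 0], [0, 0, 0.02, 0, 0, 0], [0, 0, 0.02, 0, 0, 0], [0, 0, 0.02, 0, 0, 0], [0, 0, 0.018, 0, 0, 0], [0, 0, 0.012, 0, 0, 0], [0, 0, 0.009, 0, 0, 0], [0, 0, 0, 0, 0, 0]]])

```text
time_s: 26.78
position: [0.6482, 0.0232, 0.0125]
orientation: [[-0.933, -0.361, -0.004], [-0.361, 0.933, -0.001], [0.004, 0.001, -1.0]]
ft_force: [0.0, -1.2, -0.2]
gripper_width: 1.002
grasp_force: 0.0
```

>>> step_arm(plan=[[[0, 0, 0, 0, 0, 0], [0, 0, 0, 0, 0, 0], [0, 0, 0, 0, 0, 0], [0, 0, 0, 0, 0, 0], [0, 0, 0, 0, 0, 0], [0, 0, 0, 0, 0, 0], [0, 0, 0, 0, 0, 0], [0, 0, 0, 0, 0, 0], [0, 0, 0, 0, 0, 0], [0, 0, 0, 0, 0, 0]]], claw=0.0493)

```text
time_s: 27.62
position: [0.6505, 0.0236, 0.0165]
orientation: [[-0.932, -0.362, 0.003], [-0.362, 0.932, 0.0], [-0.003, -0.001, -1.0]]
ft_force: [-1.2, -0.3, 6.3]
gripper_width: 0.583
grasp_force: 32.7
```

>>> step_arm(plan=[[[0, 0, -0.004, 0, 0, 0], [0, 0, -0.008, 0, 0, 0], [0, 0, -0.013, 0, 0, 0], [0, 0, -0.016, 0, 0, 0], [0, 0, -0.016, 0, 0, 0], [0, 0, -0.016, 0, 0, 0], [0, 0, -0.014, 0, 0, 0], [0, 0, -0.009, 0, 0, 0], [0, 0, -0.005, 0, 0, 0], [0, 0, 0, 0, 0, 0]]])

```text
time_s: 28.45
position: [0.6498, 0.0237, 0.1168]
orientation: [[-0.932, -0.361, 0.002], [-0.361, 0.932, 0.001], [-0.002, -0.0, -1.0]]
ft_force: [0.1, -0.8, -2.6]
gripper_width: 0.582
grasp_force: 32.6
```

>>> step_arm(plan=[[[0.001, 0.006, 0, 0, 0, 0], [0.002, 0.012, 0, 0, 0, 0], [0.002, 0.018, 0, 0, 0, 0], [0.003, 0.02, 0, 0, 0, 0], [0.003, 0.02, 0, 0, 0, 0], [0.003, 0.02, 0, 0, 0, 0], [0.003, 0.02, 0, 0, 0, 0], [0.003, 0.02, 0, 0, 0, 0], [0.003, 0.02, 0, 0, 0, 0], [0.003, 0.02, 0, 0, 0, 0]]])

```text
time_s: 29.28
position: [0.5597, 0.1795, 0.1148]
orientation: [[-0.932, -0.362, -0.002], [-0.362, 0.932, -0.001], [0.002, -0.0, -1.0]]
ft_force: [0.6, 0.6, -1.8]
gripper_width: 0.581
grasp_force: 32.6
```

>>> step_arm(plan=[[[0.002, 0.02, 0, 0, 0, 0], [0.002, 0.02, 0, 0, 0, 0], [0.002, 0.02, 0, 0, 0, 0], [0.002, 0.018, 0, 0, 0, 0], [0.002, 0.016, 0, 0, 0, 0], [0.001, 0.013, 0, 0, 0, 0], [0.001, 0.01, 0, 0, 0, 0], [0, 0.006, 0, 0, 0, 0], [0, 0.002, 0, 0, 0, 0], [0, 0, 0, 0, 0, 0]]])

```text
time_s: 30.12
position: [0.5051, 0.2907, 0.1156]
orientation: [[-0.932, -0.362, -0.0], [-0.362, 0.932, -0.0], [0.0, -0.0, -1.0]]
ft_force: [1.1, 0.2, -2.0]
gripper_width: 0.582
grasp_force: 32.6
```

>>> step_arm(plan=[[[0, 0, 0, 0, 0, 0], [0, 0, 0, 0, 0, 0], [0, 0, 0, 0, 0, 0], [0, 0, 0, 0, 0, 0], [0, 0, 0, 0, 0, 0], [0, 0, 0, 0, 0, 0]]])

```text
time_s: 30.62
position: [0.5054, 0.2902, 0.1158]
orientation: [[-0.933, -0.361, 0.0], [-0.361, 0.933, 0.0], [-0.0, 0.0, -1.0]]
ft_force: [0.5, 0.2, -2.3]
gripper_width: 0.583
grasp_force: 32.6
```

```bash
python3 g.py .506 .290 .1165
```

```text
t 30.6167 p [0.5054 0.2902 0.1158] F [ 0.53  0.24 -2.29] T [-0.01 -0.01 -0.  ] w 0.583 g 32.63903461396694 tool z [ 0.  0. -1.]
tool shift [-0.0005 -0.0004 -0.0007]
```

In position. One last look before handing in.

```bash
python3 -c "
from h import *
a,_=read_camera('top');b,_=read_camera('side')
cv2.imwrite('pics/end.png',np.vstack([a[100:340,100:500],b[90:390,150:550]])[:,:,::-1])"
```

```text
(no output)
```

View pics/end.png

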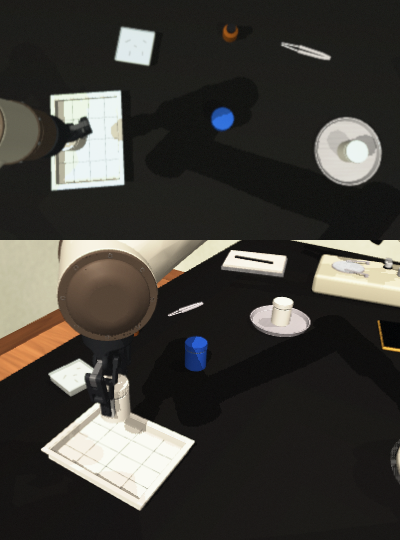

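The empty pot stands in the dish (357,151 in the crop). The full one is held upright over the tray (115,395), and the box, forceps, bottle and blue pot are where they were.

```bash
python3 -c "
from cell import *
print(job_done())"
```

```text
the job is handed in; nothing more can be done
None
```

The job is handed in: the empty pot (about 66 g) stands upright in the wash-up dish, and the full one (about 270 g) is held upright and still over the middle of the sorting tray, underside about 100 mm above the bench; note that my first grip on the empty pot read 62 N for about half a second, over your 20–40 N, before I eased it to 31 N, and all later grips were 20–33 N.

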